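# Hang the parts pail on the weighing stand

### The arm

A 6-joint arm with a two-finger parallel gripper is mounted at the origin on the work surface. World frame = base frame: x ahead of the robot, y to its left, z up, the work surface at z = 0. Lengths are in m, angles in rad, forces in N, time in s.
With the tool pointing down it reaches from about 0.35 to 0.95 m from the base axis. Payload 17.4 kg.
Tool frame: the origin (TCP) lies on the centre line of the jaws, within the pads' length; the fingertips stand 19 mm ahead of it and the grasp point (between the pads) is the TCP; z points along the fingers, x is the direction in which the jaws open and shut, and the axes are right-handed (so a half turn about z gives the same grasp; the last joint's range is limited). The gripper opens to 93 mm and grips with 3 to 60 N. Pads are 15 mm wide; open, the fingers measure 128 mm over their backs; the gripper's body (75 mm by 188 mm) begins 65 mm behind the grasp point.
Start: joints at [-1.166, 0.116, 1.442, -0, 1.584, -0.038], TCP at [0.289, -0.61, 0.238] pointing down, gripper open.
Joint ranges: [-2.83, 2.83], [-0.83, 2.19], [0.07, 2.5], [-1.14, 4.28], [0.01, 3], [-2.97, 2.97]. Speed limits (rad/s): [1.89, 1.89, 2.22, 3.14, 3.14, 3.14].

### API

Orientations are given as a unit quaternion [w, x, y, z].
In Python, from rig import arm, imaging, ticket gives the robot as it stands. The module is installed in compiled form; this text tells all that it offers.
- The arm moves only by the shell command python3 -m jog 'ROWS' [FORCE]. ROWS is text: rows parted by semicolons, each of 7 numbers parted by spaces: the shift along the tool's x, y, z in units of 0.2 m (1.0 is 0.2 m), then the turn, a rotation vector about the tool's x, y, z in units of 30 degrees (1.0 is 30 degrees), then the gripper's target within -1 to 1 (fully open at 1, half-way at 0, shut at -1). A call has 1 to 5 rows; each row shifts and turns the commanded pose from where the row before left it, along the tool's axes as they then stand; what a row does not reach is not made up. A row lasts 1/8 s, in which the tool goes at most 62.5 mm and 10.7 degrees, less where a joint would pass 70% of its speed; a pose out of reach is approached as far as the arm can. A call with a number of a shift or a turn outside -1 to 1 is refused whole. A call with a gripper value outside its range is refused whole. The fingers move at their own pace and stop on an object; FORCE is the grip in N (left out, the last holds). Time passes only in rows, so rows that do not move let the fingers close. It gives the time, the measured TCP pose, the force and the opening at its end, in the units of the state.
- arm.state(): the state, without advancing time (a new reading comes with each control period).
- imaging.grab_frame(name): name is "side" or "top" or "wrist"; returns the picture (400x640x3 uint8, blue, green, red); there is no depth.
- imaging.camera_model(name): a dict with "fx", "fy", "cx", "cy" (pixels), "rvec" (rotation vector, rad) and "tvec" (3), from world to camera coordinates, as OpenCV has them. Camera axes: x right, y down, z forward; pixel columns grow to the right and rows downward; lengths in m; the calibration is good to about 2 mm. A picture is of the moment at which its call begins: read the wrist's pose just before it. camera_model takes no time and is no camera call; for the wrist camera it gives the pose at the moment of the call.
- ticket.close_job(): hands the job in, once; it reports no verdict.
The state is a dict: "t": time; "q": joint angles; "qd": joint speeds; "joint_efforts": joint torques, N m; "position": TCP position; "tcp_rot": TCP orientation; "wrist_force": force on the tool from outside, world axes, zero at the start; "moment": the same for the moment, N m; "width": opening from 0.0 (shut) to 1.0 (fully open).
Only numpy, scipy, OpenCV 4.12 (cv2) and the standard library are available. Lean on these libraries where they do the work, as an engineer would, in place of code of your own. Each camera call takes 0.05 s, during which the arm holds its last target.

### The job

Weigh the pail of cut parts: while the pail stays standing where it is, swing its folded wire bail upright, then lift the pail by the bail and hang it from both prongs of the weighing stand's sprung fork, so that it hangs still, level and free. The stand is delicate: feel for the fork as you lower, do not press or drop the pail on it, do not tip the pail or shove it across the table, and leave the other things where they lie.

Things in the scene. Friction and masses are not known exactly. Their poses are not given: they have to be found in the camera images.
- pail: Open square pail of laser-cut plywood, 110 x 110 mm, 60 mm tall, part full of cut pieces, 0.3 to 0.55 kg in all. Loose; about 1.5 N sideways at the bail's height can tip it. Origin: centre of its underside, z up. The bail's pivot axis runs along pail y, 55 mm above the underside, over the origin; the bail is folded towards the pail's -x side.
- pail_mid (a point): Centre of the pail, 30 mm above its underside; axes as the pail's.
- bail (a joint): Angle (rad) of the bail about the pivots, growing as it is raised from the folded position: 0 is fully folded, with the bail 0.45 rad above level towards the pail's -x side; 1.12 is upright (square to the pail's rim); it stops at 2.0. Its stiff rivets keep it where it is left; about 1 N at the crown moves it.
- bail_grip (a point): Middle of the bail's crown, centre of its wooden grip: a level dowel along the pail's y, 14 mm thick and 40 mm long, at 115 mm from the pivot axis (170 mm above the pail's underside when upright). Beyond the dowel on either side runs bare steel wire 6 mm thick, in all 122 mm over the two legs.
- stand: Weighing stand, fixed: grey base plate 170 x 110 mm, 12 mm thick; upright post 217 mm tall (top) at x = +112 mm; on it a black clamped carriage holding a fork of two 8 mm steel prongs at y = -36 and +36 mm that reach towards the stand's -x. Origin: on the table under the middle of the seat. The fork is sprung and yields 1 mm for 3.5 N; loads over 11 N spoil it.
- stand_seat (a point): Where the crown's centre line rests when hung, if the carriage is at mid height: 250 mm above the table, over the stand's origin; axes as the stand's (crown along y; dowel between the prongs, bare wire on them). The carriage is clamped anywhere from 28 mm below to 28 mm above this; its true height is NOT measured and must be felt or seen. Seat: a dip 20 mm long along x.
- stand_mouth (a point): Open end of the fork, 32 mm to -x of the seat, same nominal height and axes. Here the prongs turn up: the crown's centre must be 16 mm above its seated height to pass (12 mm at the roots, from 36 mm to +x of the seat). All else of the stand lies below the seat. The pail's walls and bail legs clear the prongs only if it comes from this end along the stand's +x.
- tumbler: Bystander: clear plastic tumbler, 84 mm wide, 130 mm tall, at the back of the table. Origin: underside.
- scissors: Bystander: small scissors with black loops lying flat, 165 mm long, 10 mm high, on the left. Origin: underside.
- marker_a: Bystander: black marker pen lying down, 130 mm long, 16 mm high, between the pail's and the stand's places. Origin: underside.
- marker_b: Bystander: black marker pen lying down, 130 mm long, 16 mm high, on the right. Origin: underside.
- rib: Bystander: curved plywood rib, about 100 mm long, 18 mm high, in the middle. Origin: underside.
- glue: Bystander: white glue bottle, 44 mm wide, 100 mm tall, at the back. Origin: underside.
- clamp: Bystander: small bar clamp lying flat, 110 mm long, 30 mm high, in the middle, near the robot. Origin: underside.

How it is judged:
On the way, in this order (a step that is already met when the one before it is completed fails the run):
1. The bail stands upright (within 0.3 rad) while the pail stands on the table (value of joint bail between 0.82 and 1.42 rad and height (world z) of pail below 0.006 m), for 0.2 s.
2. The pail is lifted clear of the table, without resting on the stand (height (world z) of pail above 0.03 m and contact force between pail and stand below 0.1 N), for 0.1 s.
At the end, for the whole second after the job is handed in: The pail hangs released and nearly still from both prongs: crown middle within 30 mm (level) of the seat, 15 mm of the middle between the prongs, 40 mm of the nominal height, along the stand's y within 0.35 rad; pail upright within 0.25 rad, over 2.5 N on the stand (contact force between pail and stand above 2.5 N and horizontal distance between bail_grip and stand_seat below 0.03 m and z of bail_grip in the frame of stand_seat between -0.04 and 0.04 m and y of bail_grip in the frame of stand_seat between -0.015 and 0.015 m and angle between the y axis of bail_grip and the y axis of stand_seat, either way round below 0.35 rad and angle between pail's own z axis and vertical below 0.25 rad and linear speed of pail below 0.04 m/s and angular speed of pail below 0.6 rad/s); the robot touches nothing.
It fails at once if The pail presses on the stand or strikes it with more than 11 N, or is dropped (moves faster than 0.2 m/s while the fingers do not touch it) (contact force between pail and stand above 11 N or (contact force between the fingers and pail below 0.05 N and linear speed of pail above 0.2 m/s)).
It fails at once if The robot presses on the stand with more than 15 N (contact force between any of the arm, the fingers and stand above 15 N).
It fails at once if The pail is tipped by more than 0.5 rad (angle between pail's own z axis and vertical above 0.5 rad).
It fails at once if The pail is pushed along the table (or set down) more than 40 mm from where it stood (distance of pail from where it was at the start of the episode above 0.04 m and height (world z) of pail below 0.006 m).
It fails at once if Another thing is moved by more than 30 mm (distance of any of tumbler, scissors, marker_a, marker_b, rib, glue, clamp from where it was at the start of the episode above 0.03 m).
It also fails if it takes over 72 s, if anything falls off the work surface, if the arm or the gripper's body presses on something with over 40 N, if the wrist force passes 120 N, or if a joint passes its speed limit or range.

## Working session

There is one attempt and no reset: what is moved stays moved. The work goes in short steps, Python scripts to look and compute and a shell command to move; the robot and the scene stay as the last step left them, time stands still between calls to the robot, and variables do not carry over. Pictures are saved under pics/ and viewed, and the job is handed in when it is done.

```bash
mkdir -p pics; python3 - <<'E'
from rig import arm, imaging
import cv2
print(arm.state())
for n in ("side","top","wrist"):
    im=imaging.grab_frame(n); cv2.imwrite(f"pics/{n}0.png",im); print(n,imaging.camera_model(n))
E
```

```text
{'t': 0.0, 'q': array([-1.16580053e+00,  1.16481347e-01,  1.44226707e+00, -4.95529017e-06,
        1.58401296e+00, -3.78074292e-02]), 'qd': array([ 0.00072193, -0.00039455,  0.00010735,  0.00020268,  0.0002909 ,
       -0.00129225]), 'joint_efforts': array([ 2.55985440e-03, -7.21278262e+01, -6.22597575e+01,  7.78829679e-02,
        2.38474400e-02, -6.41759175e-05]), 'position': array([ 0.28913191, -0.60973258,  0.23690718]), 'tcp_rot': array([-3.28782022e-04,  8.45125276e-01, -5.34567981e-01, -4.83100003e-04]), 'wrist_force': array([-0.09776076,  0.54722506, -0.29634044]), 'moment': array([-0.03404988, -0.04077425,  0.02534348]), 'width': 1.0013631371371519}
side {'fx': 520.4801325939707, 'fy': 520.4801325939707, 'cx': 319.30098409830066, 'cy': 199.64512275730067, 'rvec': array([ 2.32190575, -0.15713691,  0.07500528]), 'tvec': array([-0.58199891,  0.17335096,  1.63285287])}
top {'fx': 369.714892396226, 'fy': 369.714892396226, 'cx': 322.5370249198875, 'cy': 197.33171998038034, 'rvec': array([ 2.17155879, -2.17401221,  0.12691098]), 'tvec': array([-0.01668834,  0.62762405,  1.11532671])}
wrist {'fx': 324.40402099706813, 'fy': 324.40402099706813, 'cx': 315.076207598277, 'cy': 207.21106379399066, 'rvec': array([-2.44440493,  1.54526591,  0.22131456]), 'tvec': array([-0.67494589, -0.03255887,  0.39168982])}
```

View pics/side0.png

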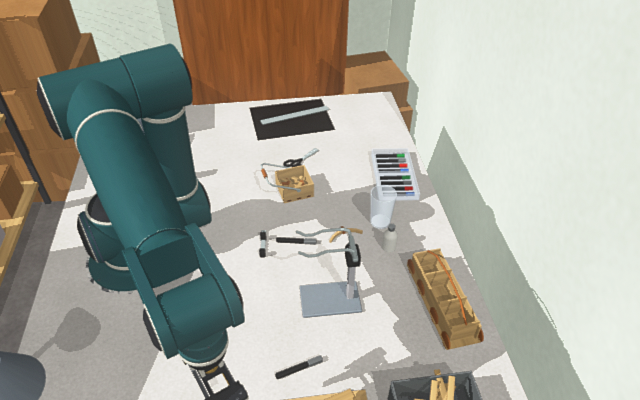

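View pics/top0.png

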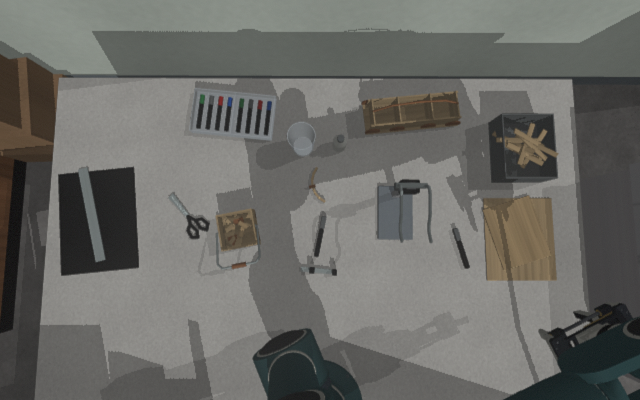

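View pics/wrist0.png

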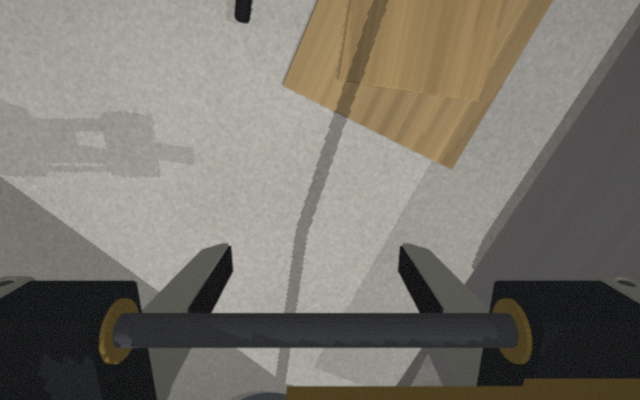

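```bash
python3 - <<'E'
import cv2
t=cv2.imread("pics/top0.png"); s=cv2.imread("pics/side0.png")
cv2.imwrite("pics/c1.png",cv2.resize(t[190:290,180:300],None,fx=6,fy=6,interpolation=cv2.INTER_CUBIC)[:600])
cv2.imwrite("pics/c2.png",cv2.resize(t[165:265,350:470],None,fx=6,fy=6,interpolation=cv2.INTER_CUBIC)[:600])
cv2.imwrite("pics/c3.png",cv2.resize(s[140:215,240:340],None,fx=8,fy=8,interpolation=cv2.INTER_CUBIC)[:600])
cv2.imwrite("pics/c4.png",cv2.resize(s[210:330,240:380],None,fx=5,fy=5,interpolation=cv2.INTER_CUBIC)[:600])
E
```

```text
(no output)
```

View pics/c1.png

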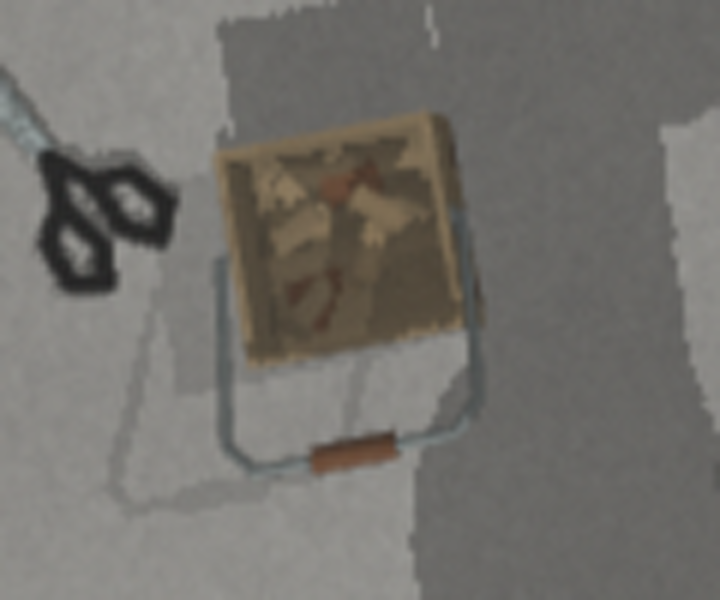

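View pics/c2.png

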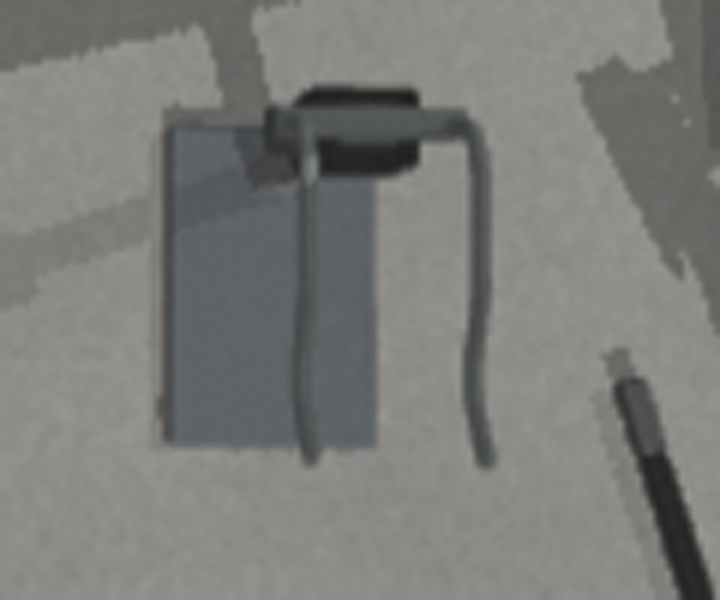

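View pics/c3.png

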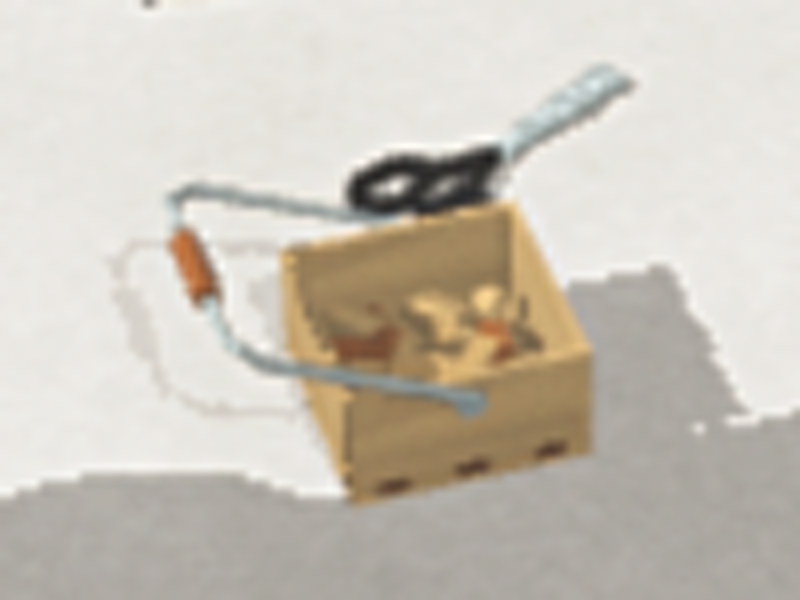

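View pics/c4.png

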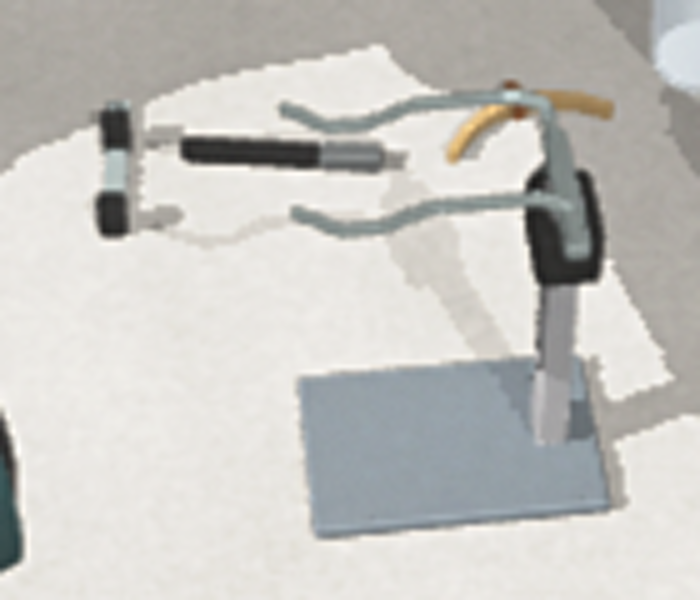

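```bash
cat > h.py <<'E'
import numpy as np, cv2
from rig import arm, imaging
from scipy.spatial.transform import Rotation as R
from scipy.optimize import least_squares
def cam(n):
    m=imaging.camera_model(n); K=np.array([[m['fx'],0,m['cx']],[0,m['fy'],m['cy']],[0,0,1]]); return K,np.array(m['rvec']),np.array(m['tvec'])
def proj(n,P):
    K,r,t=cam(n) if isinstance(n,str) else n
    return cv2.projectPoints(np.asarray(P,float).reshape(-1,1,3),r,t,K,None)[0][:,0]
def tri(obs):
    # obs list of (cam,px)
    A=[]
    for c,(u,v) in obs:
        K,r,t=cam(c) if isinstance(c,str) else c
        P=K@np.c_[cv2.Rodrigues(r)[0],t]; A+= [u*P[2]-P[0],v*P[2]-P[1]]
    X=np.linalg.svd(np.array(A))[2][-1]; return X[:3]/X[3]
def atz(n,px,z):
    K,r,t=cam(n) if isinstance(n,str) else n
    Rm=cv2.Rodrigues(r)[0]; d=Rm.T@np.linalg.inv(K)@np.array([px[0],px[1],1.]); c=-Rm.T@t
    return c+d*(z-c[2])/d[2]
def uc(c,s,o): return [(c[0]+.5)/s-.5+o[0],(c[1]+.5)/s-.5+o[1]]
def st():
    s=arm.state(); q=s['tcp_rot']; Rm=R.from_quat([q[1],q[2],q[3],q[0]])
    return s,np.array(s['position']),Rm
E
python3 - <<'E'
from h import *
T1=lambda *c:uc(c,6,(180,190)); T2=lambda *c:uc(c,6,(350,165)); S3=lambda *c:uc(c,8,(240,140)); S4=lambda *c:uc(c,5,(240,210))
print("rim",[atz('top',T1(*c),.06).round(4) for c in [(217,153),(433,113),(468,328),(248,363)]])
print("rims",[atz('side',S3(*c),.06).round(4) for c in [(285,255),(515,205),(590,352),(355,402)]])
print("bots",[atz('side',S3(*c),.0).round(4) for c in [(352,503),(592,452)]])
for nm,a,b in [("dowel",T1(354,453),S3(194,267))]:
    X=tri([('top',a),('side',b)]); print(nm,X,proj('top',X)-a,proj('side',X)-b)
for nm,a,b in [("tipL",T2(312,460),S4(285,108)),("tipR",T2(486,463),S4(298,213)),("rootR",T2(478,125),S4(580,245)),("rootL",T2(280,125),S4(535,100))]:
    X=tri([('top',a),('side',b)]); print(nm,X,proj('top',X)-a,proj('side',X)-b)
print("base",[atz('top',T2(*c),.012).round(4) for c in [(172,126),(375,446),(167,443)]])
print("bases",[atz('side',S4(*c),.012).round(4) for c in [(300,378),(318,533),(608,508)]])
print(imaging.camera_model('wrist'))
K,r,t=cam('wrist');s,p,Rm=st(); Rc=cv2.Rodrigues(r)[0]; c=-Rc.T@t
print("camtool pos",Rm.inv().apply(c-p),"cam axes in tool\n",Rm.as_matrix().T@Rc.T)
E
```

```text
rim [array([0.5712, 0.3042, 0.06  ]), array([0.5913, 0.1966, 0.06  ]), array([0.4839, 0.1772, 0.06  ]), array([0.4669, 0.2859, 0.06  ])]
rims [array([0.468 , 0.2754, 0.06  ]), array([0.5727, 0.2965, 0.06  ]), array([0.5932, 0.1936, 0.06  ]), array([0.4901, 0.175 , 0.06  ])]
bots [array([0.4864, 0.1763, 0.    ]), array([0.5941, 0.1949, 0.    ])]
dowel [0.4269618  0.22366186 0.10117228] [[ 0.0325301  -0.41033314]] [[-0.17697157 -0.00579365]]
tipL [ 0.49657081 -0.20969952  0.25942395] [[ 0.05709806 -0.75870514]] [[-0.36451292  0.01480581]]
tipR [ 0.49537858 -0.28165105  0.25876379] [[ 0.06257397 -0.83028224]] [[-0.41506683  0.01824645]]
rootR [ 0.63929661 -0.29302745  0.22486163] [[ 0.02190611 -0.34133154]] [[-0.17297565  0.02786844]]
rootL [ 0.63317872 -0.20334207  0.24017218] [[-0.07036185  1.20858407]] [[ 0.57996771 -0.09280173]]
base [array([ 0.6673, -0.1949,  0.012 ]), array([ 0.4986, -0.2982,  0.012 ]), array([ 0.5003, -0.1893,  0.012 ])]
bases [array([ 0.5018, -0.1957,  0.012 ]), array([ 0.4999, -0.3042,  0.012 ]), array([ 0.6642, -0.3095,  0.012 ])]
{'fx': 324.40402099706813, 'fy': 324.40402099706813, 'cx': 315.076207598277, 'cy': 207.21106379399066, 'rvec': array([-2.44440493,  1.54526591,  0.22131456]), 'tvec': array([-0.67494589, -0.03255887,  0.39168982])}
camtool pos [-0.00030312 -0.07943209 -0.14829891] cam axes in tool
 [[ 9.99998798e-01  1.93621693e-04  1.53855575e-03]
 [-6.18983546e-04  9.59543697e-01  2.81559071e-01]
 [-1.42179553e-03 -2.81559685e-01  9.59542663e-01]]
```

```bash
cat > s.sh <<'E'
python3 - "$@" <<'P'
import sys
from h import *
s,p,Rm=st(); M=Rm.as_matrix()
print('t',round(s['t'],2),'p',p.round(4),'f',np.round(s['wrist_force'],2),'m',np.round(s['moment'],2),'w',round(s['width'],3),'yaw',round(float(np.arctan2(M[1,0],M[0,0])),4),'z',M[:,2].round(3))
if len(sys.argv)>3:
    d=np.array([float(a) for a in sys.argv[1:4]])-p
    u=M.T@d/0.2; print('units',u.round(3),'rows',round(np.linalg.norm(d)/.0625,2),'per-row8',(u/8).round(3))
P
E
chmod +x s.sh
python3 -m jog '0 0 -0.12 0 0 -0.35 0;0 0 -0.12 0 0 -0.35 0;0 0 -0.12 0 0 -0.35 0;0 0 -0.12 0 0 -0.35 0;0 0 -0.12 0 0 -0.35 0' 5
python3 -m jog '0 0 0 0 0 -0.35 0;0 0 0 0 0 -0.35 0;0 0 0 0 0 -0.05 0;0 0 0 0 0 0 0'
./s.sh 0.427 0.222 0.30
```

```text
t: 0.78
position: [0.2892, -0.6098, 0.3582]
tcp_rot: [-0.0, 0.995, -0.103, -0.0]
wrist_force: [-0.1, -0.0, -0.1]
width: 0.524
t: 1.27
position: [0.2892, -0.6099, 0.3575]
tcp_rot: [-0.0, 0.996, 0.089, -0.0]
wrist_force: [0.4, 0.0, 0.3]
width: 0.499
t 1.27 p [ 0.2892 -0.6099  0.3575] f [0.39 0.05 0.26] m [-0.02 -0.11 -0.02] w 0.499 yaw 0.1775 z [-0.  0. -1.]
units [ 1.413 -3.972  0.288] rows 13.52 per-row8 [ 0.177 -0.497  0.036]
```

```bash
python3 -m jog '0.094 -0.265 0 0 0 0 0;0.094 -0.265 0 0 0 0 0;0.094 -0.265 0 0 0 0 0;0.094 -0.265 0 0 0 0 0;0.094 -0.265 0 0 0 0 0'
python3 -m jog '0.094 -0.265 0.01 0 0 0 0;0.094 -0.265 0.01 0 0 0 0;0.094 -0.265 0.01 0 0 0 0;0.094 -0.265 0.01 0 0 0 0;0.094 -0.265 0.01 0 0 0 0'
python3 -m jog '0.094 -0.265 0.05 0 0 0 0;0.094 -0.265 0.05 0 0 0 0;0.094 -0.265 0.05 0 0 0 0;0.094 -0.265 0.05 0 0 0 0;0 0 0 0 0 0 0'
./s.sh 0.427 0.222 0.25
python3 - <<'E'
from h import *
s,p,Rm=st(); c=cam('wrist'); im=imaging.grab_frame('wrist'); cv2.imwrite('pics/w1.png',im)
import pickle; pickle.dump(c,open('w1.pkl','wb'))
E
```

```text
t: 1.9
position: [0.3339, -0.3306, 0.3577]
tcp_rot: [0.0, 0.996, 0.088, 0.0]
wrist_force: [0.7, -0.0, 1.0]
width: 0.495
t: 2.52
position: [0.3785, -0.053, 0.3478]
tcp_rot: [0.0, 0.996, 0.088, 0.0]
wrist_force: [0.4, 0.6, 1.0]
width: 0.498
t: 3.15
position: [0.4141, 0.1702, 0.3064]
tcp_rot: [0.0, 0.996, 0.091, -0.001]
wrist_force: [1.0, -1.1, -1.6]
width: 0.499
t 3.15 p [0.4141 0.1702 0.3064] f [ 1.   -1.08 -1.55] m [-0.05 -0.08  0.03] w 0.499 yaw 0.1824 z [-0.002 -0.    -1.   ]
units [ 0.111 -0.243  0.282] rows 1.24 per-row8 [ 0.014 -0.03   0.035]
```

View pics/w1.png

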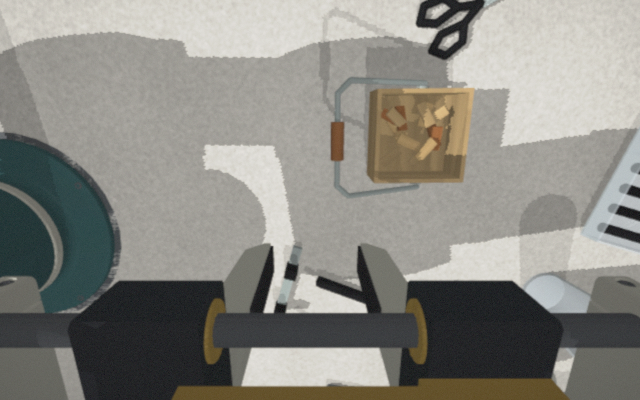

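```bash
python3 - <<'E'
from h import *
import pickle; c=pickle.load(open('w1.pkl','rb'))
print('dowel',atz(c,(337,141),.104), 'ends',atz(c,(338,122),.104),atz(c,(337,160),.104))
print([atz(c,q,.06).round(4) for q in [(371,88),(474,89),(465,181),(369,182)]])
im=cv2.imread('pics/w1.png'); cv2.imwrite('pics/w1c.png',cv2.resize(im[60:210,310:490],None,fx=4,fy=4,interpolation=cv2.INTER_CUBIC))
E
./s.sh 0.428 0.222 0.17
```

```text
dowel [0.42867366 0.22271616 0.104     ] ends [0.42577841 0.24204915 0.104     ] [0.43272662 0.20294083 0.104     ]
[array([0.4584, 0.285 , 0.06  ]), array([0.5744, 0.3054, 0.06  ]), array([0.5976, 0.2007, 0.06  ]), array([0.4811, 0.1778, 0.06  ])]
t 3.2 p [0.4142 0.1686 0.3071] f [ 0.2  -0.91  0.74] m [ 0.   -0.13 -0.04] w 0.503 yaw 0.1815 z [-0.001 -0.001 -1.   ]
units [ 0.117 -0.25   0.685] rows 2.36 per-row8 [ 0.015 -0.031  0.086]
```

View pics/w1c.png

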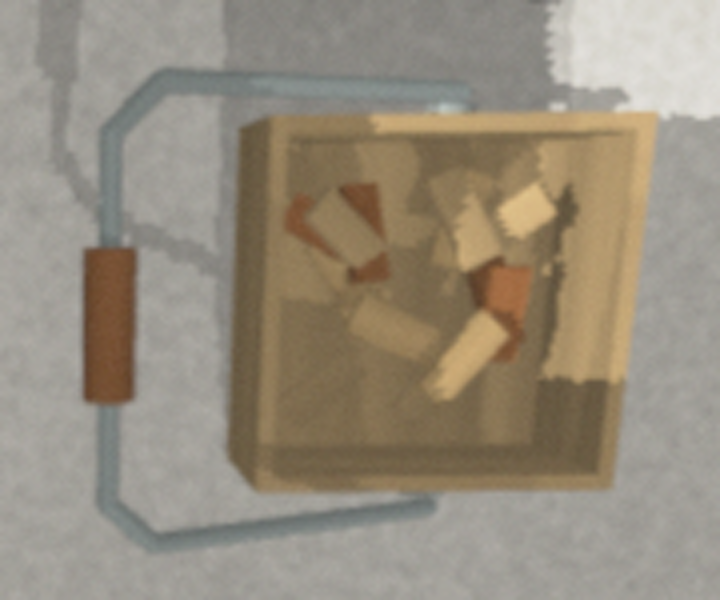

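```bash
python3 -m jog '0.04 -0.083 0.15 0 0 0 -0.2;0.04 -0.083 0.15 0 0 0 -0.2;0.04 -0.084 0.15 0 0 0 -0.2;0 0 0.15 0 0 0 -0.2;0 0 0 0 0 0 -0.2'
./s.sh 0.4285 0.2225 0.103
```

```text
t: 3.82
position: [0.4287, 0.2195, 0.1863]
tcp_rot: [0.001, 0.996, 0.089, -0.001]
wrist_force: [-0.4, 0.6, 1.0]
width: 0.399
t 3.83 p [0.4287 0.2195 0.1863] f [-0.43  0.56  1.01] m [-0.01 -0.1   0.01] w 0.399 yaw 0.1783 z [-0.002 -0.001 -1.   ]
units [ 0.003 -0.015  0.417] rows 1.33 per-row8 [ 0.    -0.002  0.052]
```

```bash
python3 -m jog '0 -0.015 0.14 0 0 0 -0.2;0 0 0.14 0 0 0 -0.2;0 0 0.13 0 0 0 -0.2;0 0 0 0 0 0 -0.2'
./s.sh 0.4285 0.2225 0.103
python3 - <<'E'
from h import *
im=imaging.grab_frame('wrist'); cv2.imwrite('pics/w2.png',im)
E
```

```text
t: 4.32
position: [0.4286, 0.223, 0.1059]
tcp_rot: [0.0, 0.996, 0.089, -0.0]
wrist_force: [0.8, -0.2, -0.2]
width: 0.399
t 4.33 p [0.4286 0.223  0.1059] f [ 0.76 -0.17 -0.17] m [-0.05 -0.07  0.02] w 0.399 yaw 0.179 z [-0.001 -0.    -1.   ]
units [-0.001  0.002  0.015] rows 0.05 per-row8 [-0.     0.     0.002]
```

View pics/w2.png

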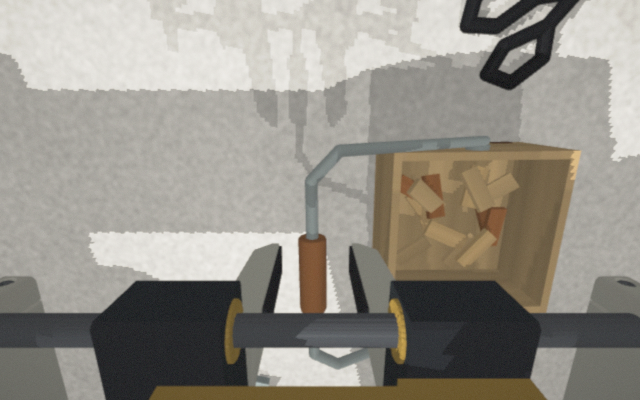

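```bash
python3 -m jog '0 0 0.01 0 0 0 -0.5;0 0 0 0 0 0 -0.65;0 0 0 0 0 0 -1;0 0 0 0 0 0 -1;0 0 0 0 0 0 -1' 5
./s.sh
python3 - <<'E'
from h import *
th=0.45; 
for a in np.linspace(0.45,0.45+1.12,9): print(round(a,3), round(.115*(np.cos(th)-np.cos(a))/.2,3), round(-.115*(np.sin(a)-np.sin(th))/.2,3))
E
```

```text
t: 5.0
position: [0.4286, 0.2239, 0.1043]
tcp_rot: [-0.0, 0.996, 0.09, 0.0]
wrist_force: [-4.0, -2.0, 6.5]
width: 0.145
t 5.0 p [0.4286 0.2239 0.1043] f [-4.04 -2.03  6.55] m [-0.19  0.68  0.01] w 0.145 yaw 0.1811 z [ 0.  0. -1.]
0.45 0.0 -0.0
0.59 0.04 -0.07
0.73 0.089 -0.133
0.87 0.147 -0.189
1.01 0.212 -0.237
1.15 0.283 -0.275
1.29 0.358 -0.302
1.43 0.437 -0.319
1.57 0.517 -0.325
```

```bash
python3 -m jog '0 0 0 0 0 0 -1;0 0 0 0 0 0 -1'; ./s.sh
```

```text
t: 5.25
position: [0.4286, 0.2239, 0.1043]
tcp_rot: [-0.0, 0.996, 0.09, 0.0]
wrist_force: [-4.4, -1.4, 6.5]
width: 0.15
t 5.25 p [0.4286 0.2239 0.1043] f [-4.39 -1.41  6.54] m [-0.31  0.68  0.01] w 0.15 yaw 0.1811 z [ 0.  0. -1.]
```

```bash
python3 -m jog '0 0 -0.012 0 0 0 -1;0 0 -0.012 0 0 0 -1;0 0 0 0 0 0 -1'; ./s.sh
```

```text
t: 5.62
position: [0.4287, 0.2238, 0.1086]
tcp_rot: [-0.0, 0.996, 0.09, 0.0]
wrist_force: [0.6, 0.9, -1.2]
width: 0.147
t 5.62 p [0.4287 0.2238 0.1086] f [ 0.59  0.9  -1.2 ] m [-0.   -0.13  0.02] w 0.147 yaw 0.181 z [ 0.  0. -1.]
```

```bash
python3 - <<'E'
import numpy as np
a=np.linspace(0.485,1.57,16); x=-.115*np.cos(a)/.2; z=-.115*np.sin(a)/.2
for d in zip(a[1:].round(2),np.diff(x).round(4),np.diff(z).round(4)): print(*d)
E
python3 -m jog '0.021 0 -0.035 0 0 0 -1;0.022 0 -0.034 0 0 0 -1;0.025 0 -0.033 0 0 0 -1;0 0 0 0 0 0 -1'; ./s.sh
```

```text
0.56 0.0207 -0.0361
0.63 0.0233 -0.0345
0.7 0.0257 -0.0327
0.77 0.028 -0.0308
0.85 0.0301 -0.0287
0.92 0.0321 -0.0264
0.99 0.0339 -0.024
1.06 0.0356 -0.0215
1.14 0.0371 -0.0189
1.21 0.0383 -0.0161
1.28 0.0394 -0.0133
1.35 0.0402 -0.0104
1.43 0.0409 -0.0075
1.5 0.0413 -0.0045
1.57 0.0416 -0.0015
t: 6.12
position: [0.4424, 0.2264, 0.1299]
tcp_rot: [-0.0, 0.996, 0.09, 0.0]
wrist_force: [-7.9, -1.3, 5.3]
width: 0.153
t 6.12 p [0.4424 0.2264 0.1299] f [-7.92 -1.31  5.29] m [-0.16  1.19 -0.02] w 0.153 yaw 0.1808 z [ 0.  0. -1.]
```

```bash
python3 -m jog '-0.008 0 -0.006 0 0 0 -1;0 0 0 0 0 0 -1'; ./s.sh;  python3 - <<'E'
from h import *
im=imaging.grab_frame('side'); cv2.imwrite('pics/s3.png',cv2.resize(im[130:230,230:350],None,fx=6,fy=6,interpolation=cv2.INTER_CUBIC))
E
```

```text
t: 6.38
position: [0.4406, 0.2259, 0.1301]
tcp_rot: [-0.0, 0.996, 0.09, 0.0]
wrist_force: [0.7, -0.1, 0.2]
width: 0.148
t 6.38 p [0.4406 0.2259 0.1301] f [ 0.65 -0.13  0.21] m [-0.08 -0.16 -0.03] w 0.148 yaw 0.1809 z [ 0.001  0.    -1.   ]
```

View pics/s3.png

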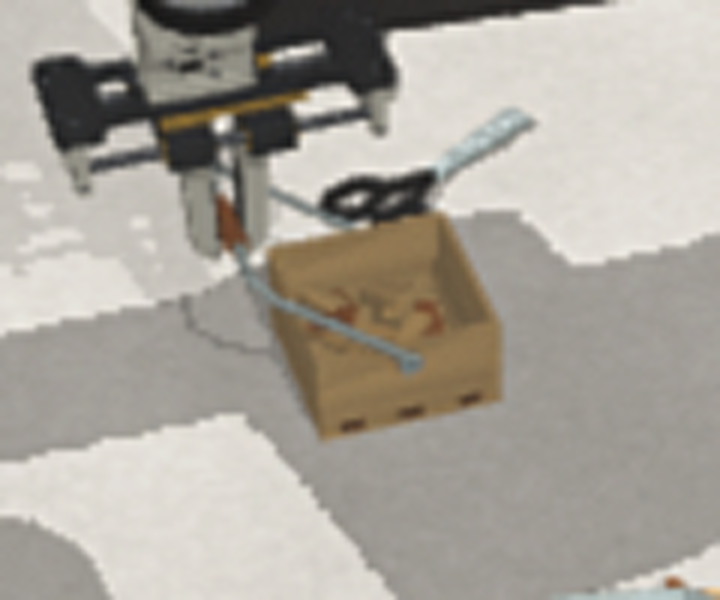

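```bash
python3 - <<'E'
import numpy as np
a=np.linspace(0.68,1.57,13); x=-.115*np.cos(a)/.2; z=-.115*np.sin(a)/.2
for d in zip(a[1:].round(2),np.diff(x).round(4),np.diff(z).round(4)): print(*d)
E
python3 -m jog '0.0265 0 -0.033 0 0 0 -1;0.029 0 -0.031 0 0 0 -1;0 0 0 0 0 0 -1'; ./s.sh
```

```text
0.75 0.028 -0.0321
0.83 0.0303 -0.03
0.9 0.0325 -0.0276
0.98 0.0344 -0.0252
1.05 0.0362 -0.0225
1.12 0.0378 -0.0198
1.2 0.0391 -0.0169
1.27 0.0403 -0.014
1.35 0.0412 -0.011
1.42 0.0419 -0.0079
1.5 0.0424 -0.0048
1.57 0.0426 -0.0016
t: 6.8
position: [0.452, 0.2281, 0.1436]
tcp_rot: [-0.0, 0.996, 0.09, 0.0]
wrist_force: [-1.3, -0.2, 1.6]
width: 0.151
t 6.8 p [0.452  0.2281 0.1436] f [-1.35 -0.17  1.57] m [-0.1   0.14  0.02] w 0.151 yaw 0.1808 z [ 0.001  0.    -1.   ]
```

```bash
python3 -m jog '0.029 0 -0.030 0 0 0 -1;0.033 0 -0.027 0 0 0 -1;0 0 0 0 0 0 -1'; ./s.sh
```

```text
t: 7.18
position: [0.4641, 0.2303, 0.1548]
tcp_rot: [-0.0, 0.996, 0.09, 0.0]
wrist_force: [-1.2, -0.2, 2.8]
width: 0.145
t 7.17 p [0.4641 0.2303 0.1548] f [-1.24 -0.21  2.84] m [-0.1   0.15  0.05] w 0.145 yaw 0.1808 z [ 0.  0. -1.]
```

```bash
python3 -m jog '0.035 0 -0.024 0 0 0 -1;0.037 0 -0.021 0 0 0 -1;0 0 0 0 0 0 -1'; ./s.sh;python3 -m jog '0.039 0 -0.017 0 0 0 -1;0.04 0 -0.013 0 0 0 -1;0 0 0 0 0 0 -1'; ./s.sh
```

```text
t: 7.55
position: [0.4783, 0.2329, 0.1637]
tcp_rot: [-0.0, 0.996, 0.09, 0.0]
wrist_force: [-1.6, 0.5, 3.6]
width: 0.149
t 7.55 p [0.4783 0.2329 0.1637] f [-1.59  0.45  3.59] m [0.03 0.21 0.04] w 0.149 yaw 0.1808 z [ 0.  0. -1.]
t: 7.92
position: [0.4938, 0.2358, 0.1695]
tcp_rot: [-0.0, 0.996, 0.09, 0.0]
wrist_force: [-1.8, 0.1, 4.6]
width: 0.15
t 7.92 p [0.4938 0.2358 0.1695] f [-1.75  0.13  4.61] m [ 0.01  0.1  -0.  ] w 0.15 yaw 0.1809 z [ 0.  0. -1.]
```

```bash
python3 -m jog '0.041 0 -0.018 0 0 0 -1;0.042 0 -0.010 0 0 0 -1;0 0 0 0 0 0 -1'; ./s.sh;python3 -m jog '0.042 0 -0.007 0 0 0 -1;0.035 0 -0.003 0 0 0 -1;0 0 0 0 0 0 -1;0 0 0 0 0 0 -1'; ./s.sh
python3 - <<'E'
from h import *
im=imaging.grab_frame('side'); cv2.imwrite('pics/s4.png',cv2.resize(im[110:210,230:350],None,fx=6,fy=6,interpolation=cv2.INTER_CUBIC))
cv2.imwrite('pics/w4.png',imaging.grab_frame('wrist'))
E
```

```text
t: 8.3
position: [0.5101, 0.2386, 0.1746]
tcp_rot: [0.0, 0.996, 0.09, -0.0]
wrist_force: [0.8, -0.4, -2.8]
width: 0.15
t 8.3 p [0.5101 0.2386 0.1746] f [ 0.81 -0.36 -2.78] m [ 0.02 -0.21 -0.03] w 0.15 yaw 0.1808 z [-0. -0. -1.]
t: 8.8
position: [0.5246, 0.2414, 0.1766]
tcp_rot: [0.0, 0.996, 0.09, -0.0]
wrist_force: [-0.1, 0.0, -4.8]
width: 0.151
t 8.8 p [0.5246 0.2414 0.1766] f [-0.07  0.02 -4.76] m [ 0.03 -0.07 -0.06] w 0.151 yaw 0.181 z [-0. -0. -1.]
```

View pics/s4.png

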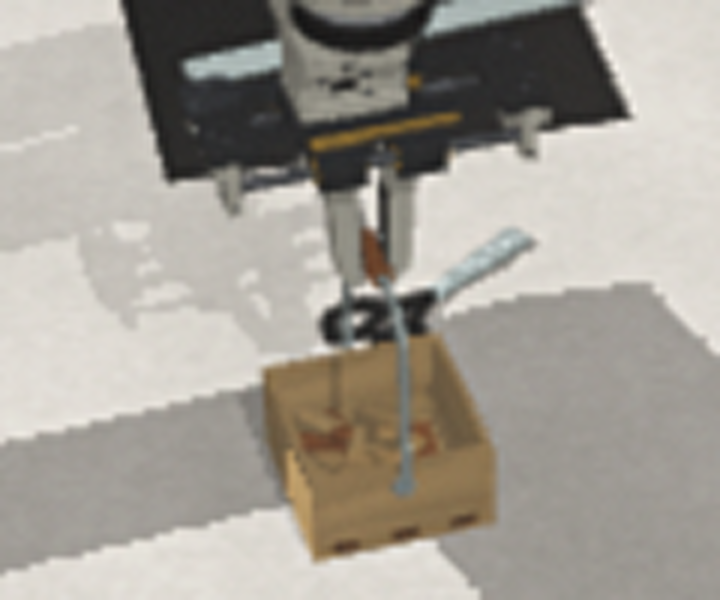

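View pics/w4.png

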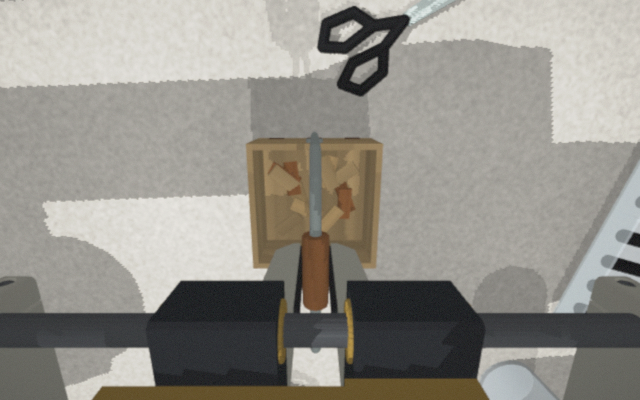

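```bash
python3 -m jog '0 0 0.01 0 0 0 -1;0 0 0 0 0 0 -1;0 0 0 0 0 0 -1'; ./s.sh;python3 -m jog '0.01 0 0 0 0 0 -1;0 0 0 0 0 0 -1'; ./s.sh
```

```text
t: 9.28
position: [0.525, 0.2416, 0.1758]
tcp_rot: [-0.0, 0.996, 0.09, 0.001]
wrist_force: [0.3, 1.3, 6.1]
width: 0.148
t 9.28 p [0.525  0.2416 0.1758] f [0.27 1.29 6.09] m [ 0.05 -0.14 -0.01] w 0.148 yaw 0.181 z [ 0.001  0.001 -1.   ]
t: 9.52
position: [0.527, 0.2419, 0.1756]
tcp_rot: [-0.0, 0.996, 0.09, 0.001]
wrist_force: [-0.6, 1.1, 6.1]
width: 0.148
t 9.53 p [0.527  0.2419 0.1756] f [-0.62  1.05  6.06] m [ 0.09 -0.01 -0.  ] w 0.148 yaw 0.1811 z [ 0.001  0.001 -1.   ]
```

```bash
python3 -m jog '0 0 0 0 0 0 -1;0 0 0 0 0 0 -1;0 0 -0.02 0 0 0 -1;0 0 -0.04 0 0 0 -1;0 0 -0.04 0 0 0 -1' 25; ./s.sh;python3 -m jog '0 0 -0.06 0 0 0 -1;0 0 -0.08 0 0 0 -1;0 0 -0.08 0 0 0 -1;0 0 -0.08 0 0 0 -1;0 0 -0.04 0 0 0 -1'; ./s.sh
python3 - <<'E'
from h import *
im=imaging.grab_frame('side'); cv2.imwrite('pics/s5.png',cv2.resize(im[80:240,220:380],None,fx=3.7,fy=3.7,interpolation=cv2.INTER_CUBIC))
E
```

```text
t: 10.15
position: [0.5266, 0.2417, 0.1952]
tcp_rot: [0.0, 0.996, 0.09, -0.0]
wrist_force: [-0.6, 0.2, -5.2]
width: 0.144
t 10.15 p [0.5266 0.2417 0.1952] f [-0.56  0.24 -5.22] m [-0.01 -0.13 -0.02] w 0.144 yaw 0.181 z [-0. -0. -1.]
t: 10.78
position: [0.5269, 0.2418, 0.2643]
tcp_rot: [-0.0, 0.996, 0.09, 0.001]
wrist_force: [1.2, -0.6, -4.8]
width: 0.143
t 10.78 p [0.5269 0.2418 0.2643] f [ 1.18 -0.58 -4.81] m [-0.04 -0.12  0.02] w 0.143 yaw 0.1811 z [ 0.001  0.    -1.   ]
```

View pics/s5.png

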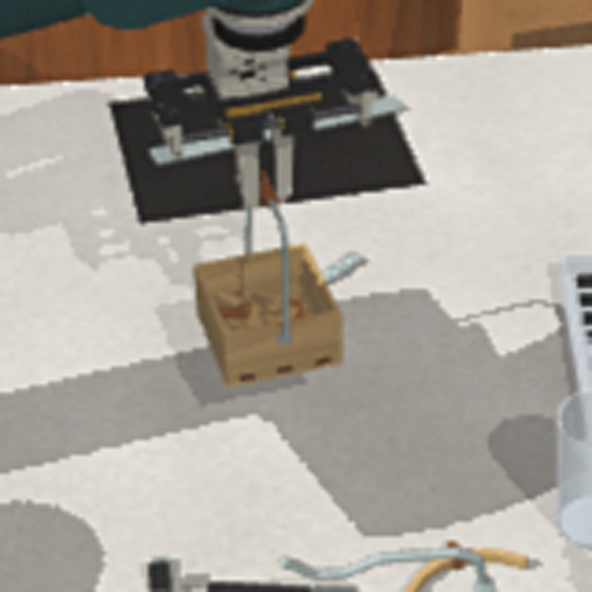

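```bash
./s.sh 0.43 -0.247 0.32
python3 -m jog '0 0.03 -0.05 0 0 0.05 -1;0 0.06 -0.06 0 0 0.05 -1;0 0.1 -0.06 0 0 0.05 -1;0 0.1 -0.06 0 0 0.05 -1;0 0.1 -0.05 0 0 0.05 -1'
python3 -m jog '-0.05 0.11 0 0 0 0.05 -1;-0.05 0.11 0 0 0 0.05 -1;-0.05 0.11 0 0 0 0.04 -1;-0.05 0.11 0 0 0 0 -1;-0.05 0.11 0 0 0 0 -1'
./s.sh 0.43 -0.247 0.32
```

```text
t 10.82 p [0.527  0.2419 0.2649] f [ 0.14 -0.46 -3.93] m [ 0.   -0.13  0.01] w 0.14 yaw 0.1811 z [ 0.002  0.001 -1.   ]
units [-0.917  2.317 -0.278] rows 8.02 per-row8 [-0.115  0.29  -0.035]
t: 11.45
position: [0.5359, 0.1626, 0.3199]
tcp_rot: [0.0, 1.0, 0.024, 0.0]
wrist_force: [0.2, 0.6, -5.5]
width: 0.142
t: 12.08
position: [0.4851, 0.0527, 0.3184]
tcp_rot: [0.0, 1.0, -0.012, -0.0]
wrist_force: [0.0, 0.8, -5.1]
width: 0.143
t 12.07 p [0.4851 0.0527 0.3184] f [ 0.02  0.8  -5.11] m [-0.02 -0.06  0.07] w 0.143 yaw -0.0241 z [-0. -0. -1.]
units [-0.239  1.505 -0.008] rows 4.88 per-row8 [-0.03   0.188 -0.001]
```

```bash
python3 -m jog '-0.024 0.12 0 0 0 0 -1;-0.024 0.12 0 0 0 0 -1;-0.024 0.12 0 0 0 0 -1;-0.024 0.12 0 0 0 0 -1;-0.024 0.12 0 0 0 0 -1'
python3 -m jog '-0.024 0.12 0 0 0 0 -1;-0.024 0.12 0 0 0 0 -1;-0.024 0.12 0 0 0 0 -1;-0.024 0.12 0 0 0 0 -1;-0.024 0.12 0 0 0 0 -1'
python3 -m jog '0 0.12 0 0 0 0 -1;0 0.11 0 0 0 0 -1;0 0.07 0 0 0 0 -1;0 0 0 0 0 0 -1;0 0 0 0 0 0 -1'
./s.sh 0.43 -0.247 0.32
python3 - <<'E'
from h import *
im=imaging.grab_frame('side'); cv2.imwrite('pics/s6f.png',im); cv2.imwrite('pics/s6.png',cv2.resize(im[160:320,200:380],None,fx=3.7,fy=3.7,interpolation=cv2.INTER_CUBIC))
im=imaging.grab_frame('top'); cv2.imwrite('pics/t6f.png',im);cv2.imwrite('pics/t6.png',cv2.resize(im[160:310,340:470],None,fx=4,fy=4,interpolation=cv2.INTER_CUBIC))
import pickle; pickle.dump(cam('wrist'),open('w6.pkl','wb'))
cv2.imwrite('pics/w6.png',imaging.grab_frame('wrist'))
E
```

```text
t: 12.7
position: [0.4583, -0.0665, 0.3184]
tcp_rot: [-0.0, 1.0, -0.012, -0.0]
wrist_force: [0.7, 0.3, -5.1]
width: 0.145
t: 13.32
position: [0.4314, -0.1857, 0.3184]
tcp_rot: [-0.0, 1.0, -0.012, -0.0]
wrist_force: [0.3, 0.2, -4.9]
width: 0.144
t: 13.95
position: [0.4312, -0.2441, 0.3188]
tcp_rot: [-0.0, 1.0, -0.012, -0.0]
wrist_force: [0.8, -0.1, -5.6]
width: 0.14
t 13.95 p [ 0.4312 -0.2441  0.3188] f [ 0.82 -0.06 -5.6 ] m [ 0.11 -0.05 -0.04] w 0.14 yaw -0.0231 z [-0.  0. -1.]
units [-0.006  0.014 -0.006] rows 0.05 per-row8 [-0.001  0.002 -0.001]
```

View pics/s6.png

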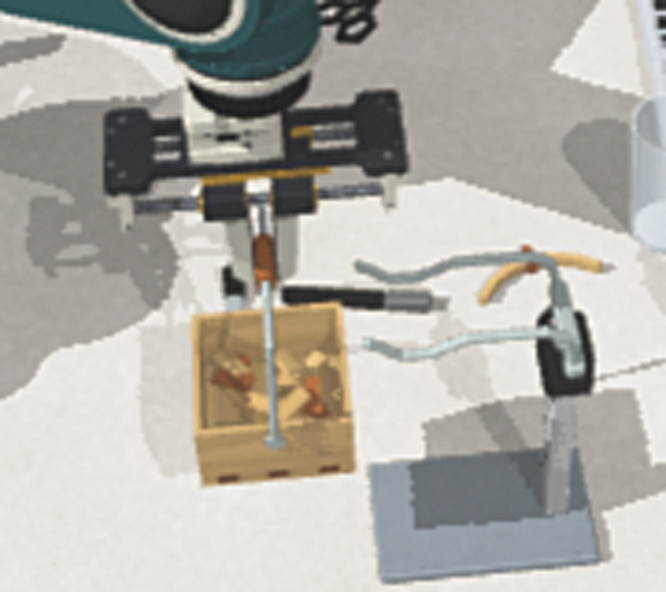

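View pics/t6.png

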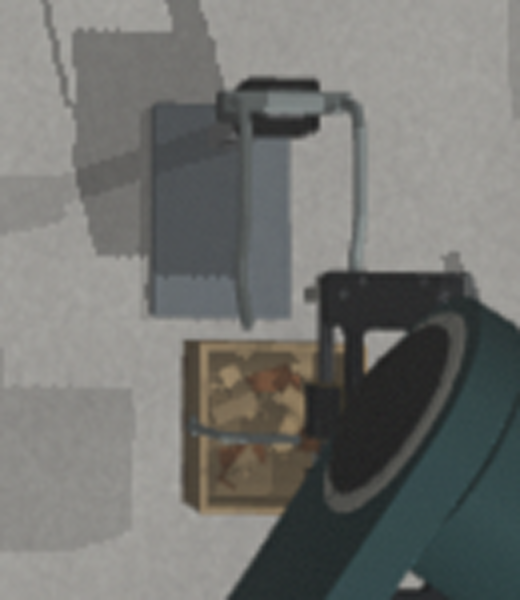

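View pics/w6.png

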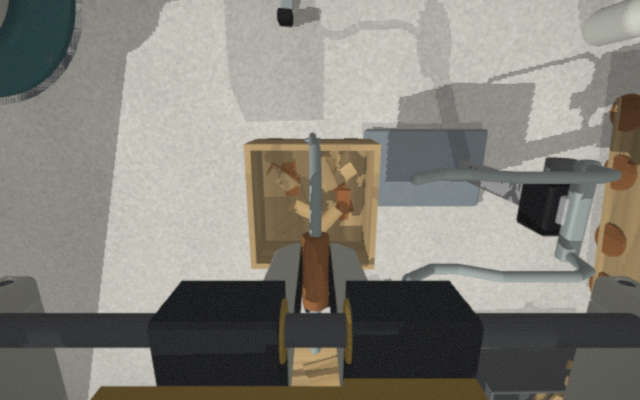

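```bash
python3 - <<'E'
from h import *
import pickle; w=pickle.load(open('w6.pkl','rb'))
S=lambda *c:uc(c,3.7,(200,160)); T=lambda *c:uc(c,4,(340,160))
X=tri([('side',S(358,264)),(w,(417,180)),('top',T(248,325))]);print('tipL',X,proj('side',X)-S(358,264),proj(w,X)-(417,180),proj('top',X)-T(248,325))
X=tri([('side',S(367,342)),(w,(408,278))]);print('tipR',X,proj('side',X)-S(367,342),proj(w,X)-(408,278))
def aty(n,px,y):
    K,r,t=cam(n); Rm=cv2.Rodrigues(r)[0]; d=Rm.T@np.linalg.inv(K)@np.array([*px,1.]); c=-Rm.T@t
    return (c+d*(y-c[1])/d[1]).round(4)
print('dipL',[aty('side',S(*c),-.2105) for c in [(358,264),(380,272),(395,274),(410,273),(440,264),(480,258)]])
print('dipR',[aty('side',S(*c),-.2825) for c in [(367,342),(385,351),(405,355),(420,353),(450,345),(490,339)]])
print('dowel',aty('side',S(263,260),-.244), proj('side',[.4312,-.2441,.3130]),S(263,260))
for n,P in [('tcp',[.4312,-.2441,.3188])]: print(n,proj('side',P)[0],proj(w,P)[0])
im=cv2.imread('pics/w6.png');cv2.imwrite('pics/w6c.png',cv2.resize(im[130:330,240:440],None,fx=3,fy=3,interpolation=cv2.INTER_CUBIC))
im=cv2.imread('pics/s6f.png');cv2.imwrite('pics/s6c.png',cv2.resize(im[200:280,250:360],None,fx=7,fy=7,interpolation=cv2.INTER_CUBIC))
E
```

```text
tipL [ 0.4971147  -0.20943195  0.26042798] [[ 0.03102604 -0.13099813]] [[-3.40827894  0.75973766]] [[-0.00685705 -0.60120161]]
tipR [ 0.49627602 -0.28090018  0.25874366] [[ 0.28447577 -0.1054751 ]] [[-2.63149101  0.31499421]]
dipL [array([ 0.4969, -0.2105,  0.2611]), array([ 0.5123, -0.2105,  0.2507]), array([ 0.523 , -0.2105,  0.2471]), array([ 0.5337, -0.2105,  0.2466]), array([ 0.5551, -0.2105,  0.2529]), array([ 0.5838, -0.2105,  0.2551])]
dipR [array([ 0.4954, -0.2825,  0.2603]), array([ 0.5075, -0.2825,  0.2492]), array([ 0.5212, -0.2825,  0.2429]), array([ 0.5315, -0.2825,  0.2434]), array([ 0.5522, -0.2825,  0.2485]), array([ 0.5798, -0.2825,  0.2505])]
dowel [ 0.4307 -0.244   0.3095] [[270.83944599 228.94999477]] [270.7162162162162, 229.90540540540542]
tcp [270.70143497 227.32752089] [312.73471674 274.08744104]
```

View pics/s6c.png

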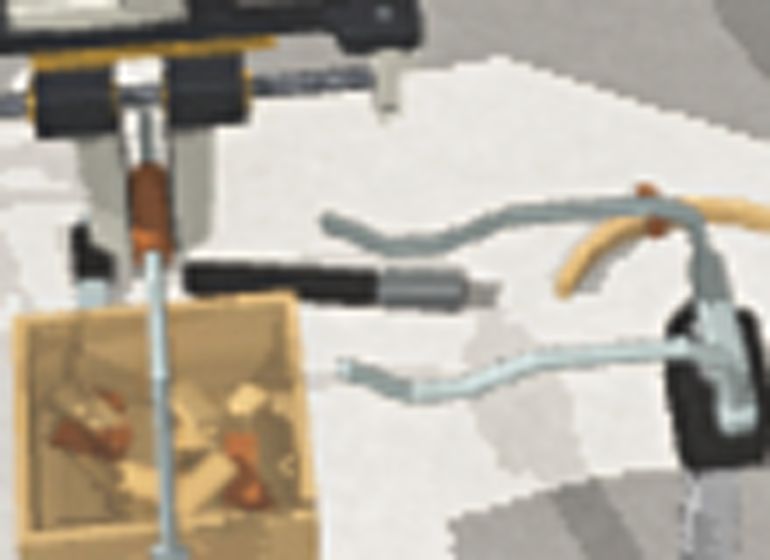

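View pics/w6c.png

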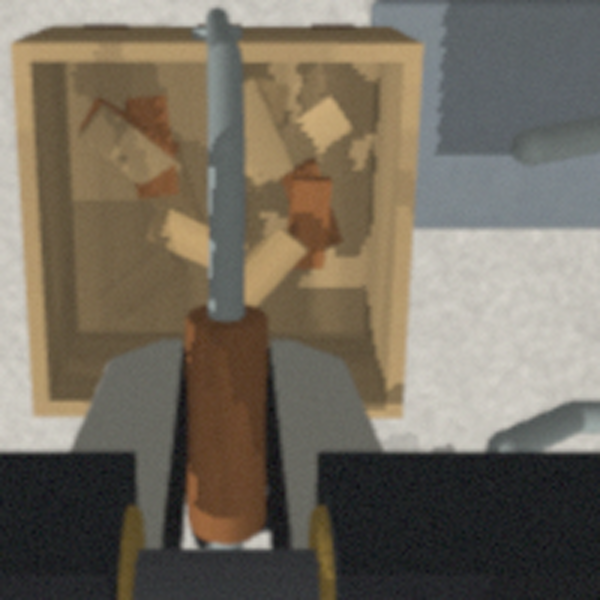

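```bash
python3 -m jog '0.03 0 0 0 0 0 -1;0.06 0 0 0 0 0 -1;0.07 0 0 0 0 0 -1;0.07 0 0 0 0 0 -1;0.07 0 0 0 0 0 -1'
python3 -m jog '0.07 0 0 0 0 0 -1;0.06 0 0 0 0 0 -1;0.04 0 0 0 0 0 -1;0.02 0 0.05 0 0 0 -1;0 0 0.04 0 0 0 -1'
python3 -m jog '0 0 0 0 0 0 -1;0 0 0 0 0 0 -1;0 0 0 0 0 0 -1'
./s.sh 0.529 -0.2465 0.27
python3 - <<'E'
from h import *
im=imaging.grab_frame('side'); cv2.imwrite('pics/s7.png',cv2.resize(im[190:290,270:380],None,fx=6,fy=6,interpolation=cv2.INTER_CUBIC))
import pickle; pickle.dump(cam('wrist'),open('w7.pkl','wb'))
cv2.imwrite('pics/w7.png',imaging.grab_frame('wrist'))
E
```

```text
t: 14.72
position: [0.4925, -0.2461, 0.3186]
tcp_rot: [-0.0, 1.0, -0.012, -0.0]
wrist_force: [-0.2, 0.0, -5.3]
width: 0.141
t: 15.35
position: [0.5293, -0.2469, 0.2997]
tcp_rot: [-0.0, 1.0, -0.012, -0.0]
wrist_force: [-0.4, -0.6, -5.9]
width: 0.141
t: 15.72
position: [0.5293, -0.247, 0.3013]
tcp_rot: [0.0, 1.0, -0.012, 0.0]
wrist_force: [-0.1, 0.2, -5.4]
width: 0.14
t 15.72 p [ 0.5293 -0.247   0.3013] f [-0.11  0.21 -5.39] m [-0.   -0.1  -0.02] w 0.14 yaw -0.0232 z [ 0.001 -0.    -1.   ]
units [-0.002 -0.002  0.156] rows 0.5 per-row8 [-0.   -0.    0.02]
```

View pics/s7.png

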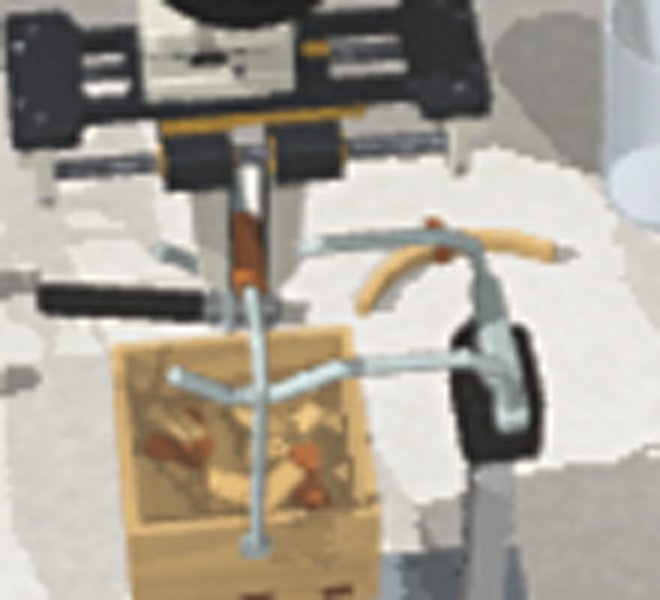

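View pics/w7.png

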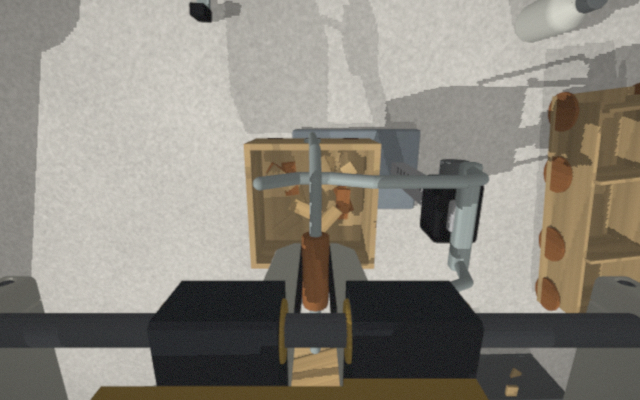

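```bash
python3 -m jog '0 0 0.04 0 0 0 -1;0 0 0.04 0 0 0 -1;0 0 0.03 0 0 0 -1;0 0 0.02 0 0 0 -1;0 0 0.01 0 0 0 -1'
python3 -m jog '0 0 0.01 0 0 0 -1;0 0 0.005 0 0 0 -1;0 0 0 0 0 0 -1;0 0 0 0 0 0 -1'; ./s.sh
```

```text
t: 16.45
position: [0.5293, -0.247, 0.2726]
tcp_rot: [-0.0, 1.0, -0.012, -0.0]
wrist_force: [-0.6, -0.4, -5.6]
width: 0.14
t: 16.95
position: [0.5294, -0.247, 0.2699]
tcp_rot: [0.0, 1.0, -0.012, 0.0]
wrist_force: [0.3, -0.4, -4.5]
width: 0.144
t 16.95 p [ 0.5294 -0.247   0.2699] f [ 0.3  -0.35 -4.48] m [-0.09 -0.11 -0.04] w 0.144 yaw -0.0232 z [ 0. -0. -1.]
```

```bash
for i in 1; do :; done
python3 -m jog '0 0 0.005 0 0 0 -1;0 0 0.005 0 0 0 -1;0 0 0.005 0 0 0 -1;0 0 0 0 0 0 -1;0 0 0 0 0 0 -1'; ./s.sh
python3 -m jog '0 0 0.005 0 0 0 -1;0 0 0.005 0 0 0 -1;0 0 0 0 0 0 -1;0 0 0 0 0 0 -1'; ./s.sh
```

```text
t: 17.58
position: [0.5294, -0.247, 0.2669]
tcp_rot: [0.0, 1.0, -0.012, 0.0]
wrist_force: [-0.1, 1.2, -5.5]
width: 0.139
t 17.57 p [ 0.5294 -0.247   0.2669] f [-0.07  1.16 -5.54] m [-0.08 -0.09 -0.02] w 0.139 yaw -0.0232 z [ 0. -0. -1.]
t: 18.08
position: [0.5293, -0.247, 0.2649]
tcp_rot: [-0.0, 1.0, -0.012, -0.0]
wrist_force: [-0.0, -0.1, -5.2]
width: 0.142
t 18.07 p [ 0.5293 -0.247   0.2649] f [-0.03 -0.09 -5.19] m [ 0.   -0.11 -0.04] w 0.142 yaw -0.0232 z [-0.  0. -1.]
```

```bash

python3 -m jog '0 0 0.005 0 0 0 -1;0 0 0.005 0 0 0 -1;0 0 0 0 0 0 -1;0 0 0 0 0 0 -1'; ./s.sh
python3 -m jog '0 0 0.005 0 0 0 -1;0 0 0 0 0 0 -1;0 0 0 0 0 0 -1'; ./s.sh
python3 - <<'E'
from h import *
im=imaging.grab_frame('side'); cv2.imwrite('pics/s8.png',cv2.resize(im[190:290,270:380],None,fx=6,fy=6,interpolation=cv2.INTER_CUBIC))
E
```

```text
t: 18.58
position: [0.5294, -0.247, 0.2629]
tcp_rot: [0.0, 1.0, -0.012, 0.0]
wrist_force: [0.7, 0.5, -5.5]
width: 0.147
t 18.57 p [ 0.5294 -0.247   0.2629] f [ 0.68  0.48 -5.54] m [-0.04 -0.09  0.  ] w 0.147 yaw -0.0232 z [ 0. -0. -1.]
t: 18.95
position: [0.5294, -0.2469, 0.2619]
tcp_rot: [0.0, 1.0, -0.012, 0.0]
wrist_force: [0.3, -0.7, -4.5]
width: 0.144
t 18.95 p [ 0.5294 -0.2469  0.2619] f [ 0.27 -0.65 -4.52] m [ 0.01 -0.13 -0.07] w 0.144 yaw -0.0232 z [ 0. -0. -1.]
```

View pics/s8.png

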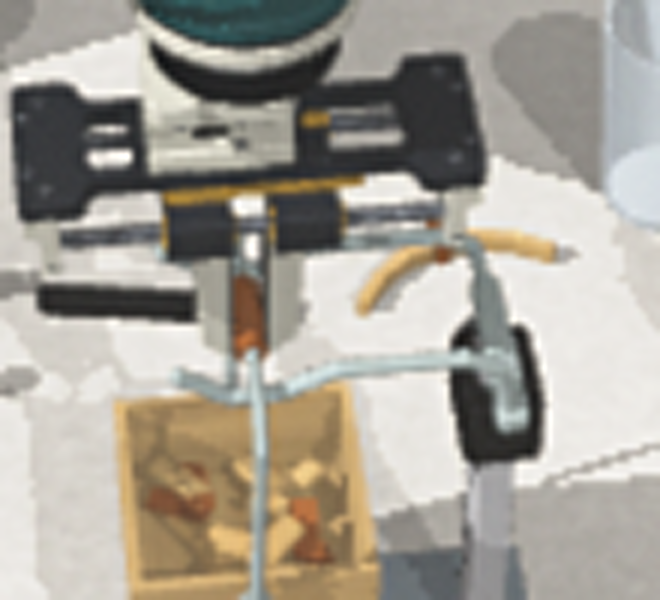

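```bash

python3 -m jog '0 0 0.005 0 0 0 -1;0 0 0 0 0 0 -1;0 0 0 0 0 0 -1'
python3 -m jog '0 0 0.005 0 0 0 -1;0 0 0 0 0 0 -1;0 0 0 0 0 0 -1'
```

```text
t: 19.38
position: [0.5294, -0.247, 0.2609]
tcp_rot: [0.0, 1.0, -0.012, 0.0]
wrist_force: [0.1, -0.8, -5.4]
width: 0.147
t: 19.75
position: [0.5294, -0.247, 0.2599]
tcp_rot: [-0.0, 1.0, -0.012, 0.0]
wrist_force: [-0.1, 0.1, -4.9]
width: 0.142
```

```bash

python3 -m jog '0 0 0.005 0 0 0 -1;0 0 0 0 0 0 -1;0 0 0 0 0 0 -1'
```

```text
t: 20.12
position: [0.5294, -0.247, 0.2589]
tcp_rot: [-0.0, 1.0, -0.012, 0.0]
wrist_force: [0.4, 0.2, -4.9]
width: 0.146
```

```bash

python3 -m jog '0 0 0.005 0 0 0 -1;0 0 0 0 0 0 -1;0 0 0 0 0 0 -1'
```

```text
t: 20.5
position: [0.5293, -0.247, 0.2578]
tcp_rot: [-0.0, 1.0, -0.012, -0.0]
wrist_force: [0.1, -0.7, -4.4]
width: 0.141
```

```bash

python3 -m jog '0 0 0.004 0 0 0 -1;0 0 0 0 0 0 -1;0 0 0 0 0 0 -1'
```

```text
t: 20.88
position: [0.5294, -0.2469, 0.2571]
tcp_rot: [0.0, 1.0, -0.012, 0.0]
wrist_force: [-0.2, -0.5, -5.1]
width: 0.144
```

```bash

python3 -m jog '0 0 0.004 0 0 0 -1;0 0 0 0 0 0 -1;0 0 0 0 0 0 -1'
```

```text
t: 21.25
position: [0.5294, -0.247, 0.2564]
tcp_rot: [0.0, 1.0, -0.012, 0.0]
wrist_force: [0.7, 0.1, -2.3]
width: 0.142
```

```bash

python3 -m jog '0 0 0 0 0 0 -1;0 0 0 0 0 0 -1'
python3 -m jog '0 0 0.002 0 0 0 -1;0 0 0 0 0 0 -1;0 0 0 0 0 0 -1'
```

```text
t: 21.5
position: [0.5294, -0.247, 0.2563]
tcp_rot: [0.0, 1.0, -0.012, 0.0]
wrist_force: [0.0, 0.1, -2.7]
width: 0.138
t: 21.88
position: [0.5294, -0.247, 0.256]
tcp_rot: [0.0, 1.0, -0.012, 0.0]
wrist_force: [-0.3, -0.2, -1.4]
width: 0.142
```

```bash

python3 -m jog '0 0 0.002 0 0 0 -1;0 0 0 0 0 0 -1;0 0 0 0 0 0 -1'
python3 -m jog '0 0 0 0 0 0 -1;0 0 0 0 0 0 -1'
python3 - <<'E'
from h import *
im=imaging.grab_frame('side'); cv2.imwrite('pics/s9.png',cv2.resize(im[190:290,270:380],None,fx=6,fy=6,interpolation=cv2.INTER_CUBIC))
cv2.imwrite('pics/w9.png',imaging.grab_frame('wrist'))
E
```

```text
t: 22.25
position: [0.5294, -0.247, 0.2555]
tcp_rot: [0.0, 1.0, -0.012, 0.0]
wrist_force: [-0.1, 0.0, 0.6]
width: 0.141
t: 22.5
position: [0.5294, -0.247, 0.2555]
tcp_rot: [0.0, 1.0, -0.012, 0.0]
wrist_force: [0.8, -0.6, -0.4]
width: 0.143
```

View pics/s9.png

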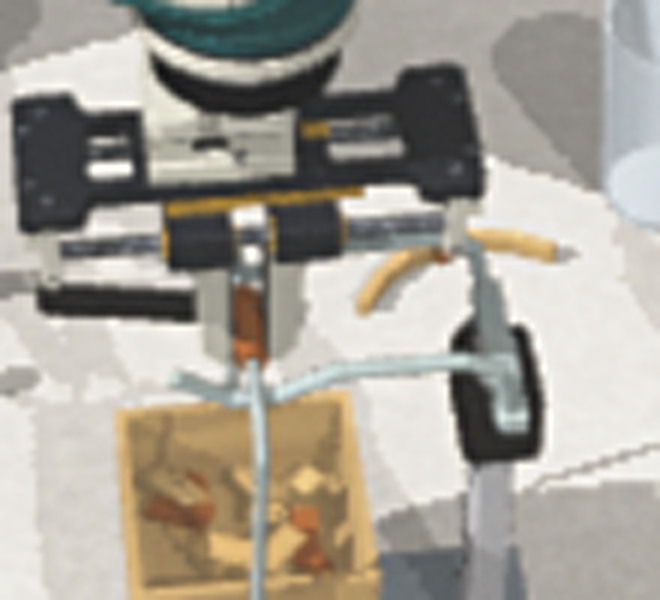

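View pics/w9.png

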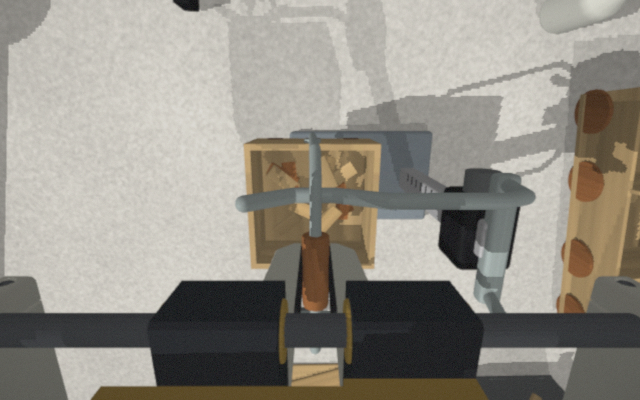

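```bash

python3 -m jog '0 0 0 0 0 0 -1;0 0 0 0 0 0 -1' 3
python3 -m jog '0 0 0 0 0 0 -0.65;0 0 0 0 0 0 -0.55;0 0 0 0 0 0 -0.4;0 0 0 0 0 0 -0.2;0 0 0 0 0 0 -0.2'
python3 -m jog '0 0 0 0 0 0 -0.1;0 0 0 0 0 0 -0.1;0 0 0 0 0 0 -0.1'; ./s.sh
python3 - <<'E'
from h import *
im=imaging.grab_frame('side'); cv2.imwrite('pics/s10.png',cv2.resize(im[190:290,270:380],None,fx=6,fy=6,interpolation=cv2.INTER_CUBIC))
cv2.imwrite('pics/w10.png',imaging.grab_frame('wrist'))
E
```

```text
t: 22.85
position: [0.5295, -0.247, 0.2555]
tcp_rot: [-0.0, 1.0, -0.012, 0.0]
wrist_force: [3.4, 0.2, -0.1]
width: 0.149
t: 23.48
position: [0.5293, -0.247, 0.2555]
tcp_rot: [0.0, 1.0, -0.012, -0.0]
wrist_force: [-0.1, -1.1, -0.2]
width: 0.395
t: 23.85
position: [0.5293, -0.2469, 0.2555]
tcp_rot: [0.0, 1.0, -0.012, -0.0]
wrist_force: [0.9, 0.1, 0.1]
width: 0.452
t 23.85 p [ 0.5293 -0.2469  0.2555] f [0.91 0.07 0.06] m [-0.1  -0.1   0.04] w 0.452 yaw -0.0232 z [-0. -0. -1.]
```

View pics/s10.png

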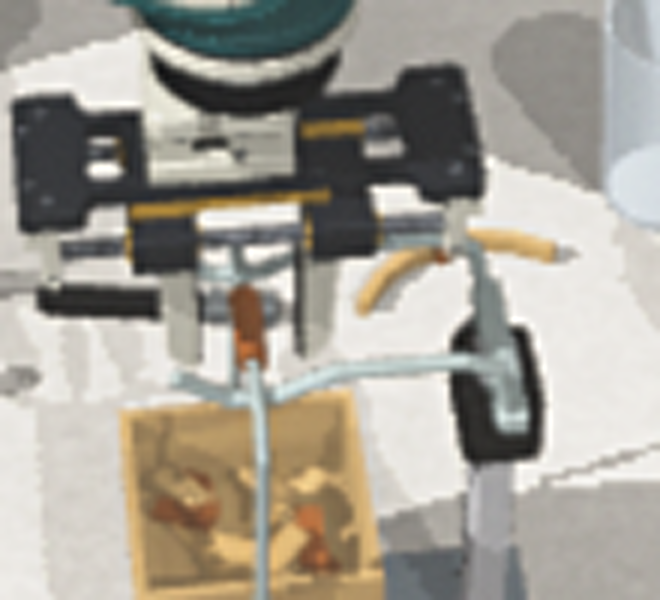

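View pics/w10.png

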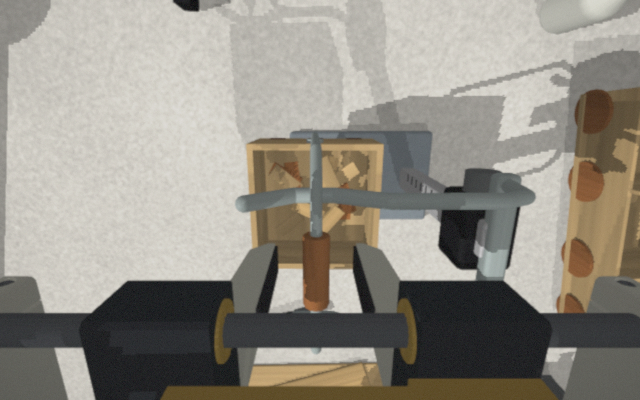

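Hanging from both prongs, released. Retreat straight up.

```bash

python3 -m jog '0 0 -0.05 0 0 0 -0.1;0 0 -0.1 0 0 0 -0.1;0 0 -0.15 0 0 0 -0.1;0 0 -0.2 0 0 0 -0.1;0 0 -0.2 0 0 0 -0.1'
python3 -m jog '0 0 0 0 0 0 -0.1;0 0 0 0 0 0 -0.1;0 0 0 0 0 0 -0.1;0 0 0 0 0 0 -0.1;0 0 0 0 0 0 -0.1'; ./s.sh
python3 - <<'E'
from h import *
im=imaging.grab_frame('side'); cv2.imwrite('pics/s11.png',im)
im2=imaging.grab_frame('wrist');cv2.imwrite('pics/w11.png',im2)
im3=imaging.grab_frame('side'); print(np.abs(im3.astype(int)-im).mean(), np.abs(im3.astype(int)-im).max())
E
```

```text
t: 24.58
position: [0.5291, -0.2468, 0.3984]
tcp_rot: [0.0, 1.0, -0.012, 0.001]
wrist_force: [0.4, 0.6, -0.6]
width: 0.45
t: 25.2
position: [0.5293, -0.2469, 0.3951]
tcp_rot: [-0.0, 1.0, -0.012, -0.0]
wrist_force: [0.1, -0.1, -0.2]
width: 0.446
t 25.2 p [ 0.5293 -0.2469  0.3951] f [ 0.06 -0.13 -0.17] m [-0.03 -0.07  0.03] w 0.446 yaw -0.0232 z [-0.  0. -1.]
0.79244921875 78
```

View pics/s11.png

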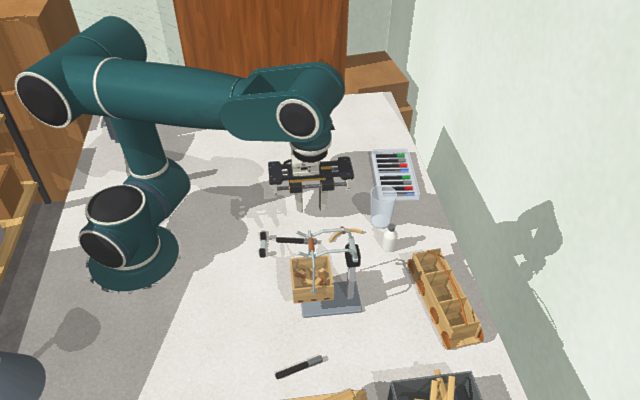

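View pics/w11.png

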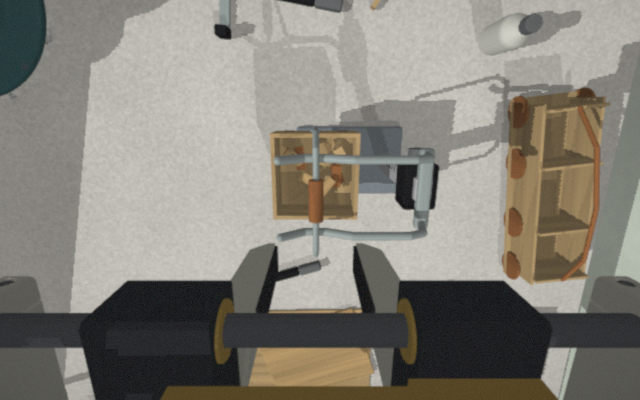

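```bash

python3 -m jog '0 0 0 0 0 0 -0.1;0 0 0 0 0 0 -0.1;0 0 0 0 0 0 -0.1;0 0 0 0 0 0 -0.1;0 0 0 0 0 0 -0.1'
python3 - <<'E'
from h import *
a=imaging.grab_frame('wrist')
for i in range(6): imaging.grab_frame('top')
b=imaging.grab_frame('wrist'); c0=cv2.GaussianBlur(a[100:240,260:440],(7,7),0).astype(int)-cv2.GaussianBlur(b[100:240,260:440],(7,7),0)
print(np.abs(c0).max())
from rig import ticket
print(ticket.close_job())
E
```

```text
t: 25.98
position: [0.5294, -0.247, 0.3955]
tcp_rot: [0.0, 1.0, -0.012, 0.0]
wrist_force: [-0.1, 0.0, 0.4]
width: 0.451
3
the job is handed in; nothing more can be done
None
```

The pail now hangs from both prongs of the weighing stand, and I handed the job in at about 26 s; no verdict was reported.

- **Raising the bail:** I gripped the wooden dowel and swung the bail upright with the pail standing on the table. The grip pushed on the bail several newtons off its arc for a few moments, and I eased that off each time. The pictures showed no tipping or sliding.
- **Lifting and carrying:** I lifted the pail by the bail; the wrist read about 5 N. I carried it round and brought it in from the fork's open end.
- **Lowering:** I went down in steps of 1 mm, then 0.4 to 0.8 mm. The first unloading was felt with the tool at z of about 0.2565 m. I lowered until the wrist read about 0 N, then released and backed straight up.

**Last checks:**
- The dowel is centred between the prongs within a few millimetres, and the bare wire sits in the dips on both prongs.
- The pail looks level. Two wrist pictures about 0.35 s apart were practically identical, so it hangs still.
- The gripper is about 14 cm clear, and the wrist force is near zero.
- The other things look unmoved in the last side picture; I did not measure them.
- No check failed. I did not measure the force on the fork directly; I judged it from the wrist force falling to zero.

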